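# Spring open the tap and die case by its two thumb catches

### The arm

A 7-joint arm with a two-finger parallel gripper is mounted at the origin on a cart in front of the work surface, level with it; the furniture and walls round the work are solid. World frame = base frame: x ahead of the robot, y to its left, z up, the work surface at z = 0. Lengths are in m, angles in rad, forces in N, time in s.
With the tool pointing down it reaches from about 0.4 to 0.875 m from the base axis. Payload 19.3 kg.
Tool frame: the origin (TCP) lies midway between the tips of the shut fingers; the grasp point (between the pads) lies 19 mm behind it; z points along the fingers, y is the direction in which the jaws open and shut (so a half turn about z gives the same grasp; the last joint's range is limited). The gripper opens to 85 mm and grips with 20 to 120 N. Pads are 22 mm wide; open, the fingers measure 114 mm over their backs; the gripper's body (76 mm by 85 mm) begins 54 mm behind the grasp point. The pads swing forward as they close: fully open they stand 13 mm farther back than shut.
Start: joints at [-1.259, 0.521, -0.036, 1.599, 0.021, 1.021, -0.113], TCP at [0.233, 0.58, 0.231] pointing down, gripper open.
Joint ranges: [-2.91, 2.91], [-0.3, 2.13], [-1.5, 1.42], [0.17, 2.43], [-1.26, 4.41], [0.16, 1.93], [-2.52, 2.52]. Speed limits (rad/s): [1.89, 1.89, 2.39, 2.39, 3.01, 3.01, 3.01].

### API

Orientations are given as [roll, pitch, yaw] about the fixed x, y, z axes, in that order (R = Rz(yaw) Ry(pitch) Rx(roll)).
In Python, from workcell import bot, eyes gives the robot as it stands. The module is installed in compiled form; this text tells all that it offers.
- The arm moves only by the shell command python3 -m jog 'ROWS' [FORCE]. ROWS is JSON, a list of rows, each an object with "delta_pos": the shift along the world's x, y, z in mm, a list of three; "spin": the turn about the world's z in rad; "claw": the closure, from 0 (fully open) to 1 (shut). In form: [{"delta_pos": [tx, ty, tz], "spin": spin, "claw": claw}, ...]. A call has 1 to 8 rows; each row is the pose to reach, as a shift and turn from the pose measured when the call began; what a row does not reach only later rows make up. A row lasts 1/10 s, in which the tool goes at most 50 mm and 8.59 degrees, less where a joint would pass 70% of its speed; a pose out of reach is approached as far as the arm can. A call with a gripper value outside its range is refused whole. The fingers move at their own pace and stop on an object; FORCE is the grip in N (left out, the last holds). Time passes only in rows, so rows that repeat a pose let the fingers close. It gives the time, the measured TCP pose, the force and the opening at its end, in the units of the state.
- bot.observe(): the state, without advancing time (a new reading comes with each control period).
- eyes.grab_frame(name): name is "side" or "top"; returns the picture (384x512x3 uint8, blue, green, red); there is no depth.
- eyes.camera_params(name): a dict with "fx", "fy", "cx", "cy" (pixels), "k1" (the pictures are not rectified: a ray, as slopes to the right and down, at radius r is drawn at 1 + k1 r^2 times it, then the intrinsics apply), "origin" and "attitude" of the camera in the world. Camera axes: x right, y up, looking along -z (the intrinsics and any distortion apply to the point x, -y, -z); pixel columns grow to the right and rows downward; lengths in m; the calibration is good to about 2 mm. A picture is of the moment at which its call begins. camera_params takes no time and is no camera call.
- bot.job_done(): hands the job in, once; it reports no verdict.
The state is a dict: "clock": time; "qpos": joint angles; "qd": joint speeds; "joint_efforts": joint torques, N m; "position": TCP position; "tool_rot": TCP orientation; "force": force on the tool from outside, world axes, zero at the start; "moment": the same for the moment, N m; "grip_width": finger opening in m.
Only numpy, scipy, OpenCV 4.12 (cv2) and the standard library are available. Lean on these libraries where they do the work, as an engineer would, in place of code of your own. Each camera call takes 0.05 s, during which the arm holds its last target. There are 200 camera calls.

### The job

Open the tap and die case: press its two thumb catches down together, one fingertip on each, and keep both down until the sprung lid has jumped up clear of the hooks; then let go and push the half-raised lid right back with the fingers until it rests fully open on its stop. It is all done by pressing and pushing: grip, lift and force nothing, leave the case standing where it is, and do not disturb the bolt, the nut and the scriber lying round it.

Things in the scene. Friction and masses are not known exactly. Their poses are not given: they have to be found in the camera images.
- case: the flat grey sheet-steel tap and die case on the bench, 140 mm deep (x), 220 mm wide (y), 68 mm high with the lid shut, about 4 kg, standing loose on rubber feet. Origin under its centre, at the bench top; its own z is up and its -x side, the front with the two catches, is turned towards the robot (yaw up to 25 degrees either way)
- catch_left_pad (a point): centre of the place to press on top of the left catch's thumb pad, 36 mm above the bench at rest. Each pad is a flat bare-steel tongue, 28 mm wide (along the case's y) and 34 mm deep, sticking out 55 mm in front of the case's front wall; the two pads stand 68 mm apart centre to centre (40 mm of air between them). Left means the case's +y, as seen by the robot. This point lies 40 mm in front of the front wall and moves with the catch
- catch_right_pad (a point): the same point on the right catch (the case's -y)
- catch_left (a joint): turn of the left catch in rad: 0 at rest (hooked over the lid), 0.32 pressed down to its stop. The hook frees the lid from about 0.15; the pad is pressed about 4.5 mm down there and 9.5 mm at the stop. A spring returns it; it takes about 2 N at first and 5 N at the stop, on the pad's centre. If only one catch is pressed the other still holds the lid shut
- catch_right (a joint): the same for the right catch
- lid (a joint): opening of the lid in rad: 0 shut. Once both hooks are drawn back together, a damped spring inside raises it slowly (some 5 s) to about 1.17, where it waits; it may hook itself again if the catches are let go before about 0.05. From there on it is free and must be pushed; past 1.6 it falls back by its own weight to its stop at 1.9. It stays there
- lid_hinge (a point): middle of the lid's hinge line, which runs along the case's y at its back, 72 mm behind the case's centre and 47 mm above the bench
- lid_front (a point): middle of the lower front edge of the lid (moves with it), 142 mm from the hinge line. The lid is a 22 mm deep tray of 3 mm sheet, 220 mm wide; half raised (1.17), this edge stands about 176 mm above the bench, 14 mm behind the case's centre, and is what a finger pushed backwards meets; at 1.9 it is 118 mm behind the centre and 181 mm up
- bolt_m12_mid (a point): bystander: middle of a galvanised M12 bolt with a nut on it, 68 mm long, 19 mm high, lying beside the case
- nut_m16_mid (a point): bystander: middle of a loose hex nut, 30 mm across, 13 mm high, lying beside the case
- scriber_mid (a point): bystander: middle of a thin steel scriber, 139 mm long, 9 mm high, lying in front of the case

How it is judged:
On the way, in this order (a step that is already met when the one before it is completed fails the run):
1. both catches are pressed down together (value of joint each of catch_left, catch_right above 0.1 rad).
2. both are still held down while the lid rises clear of the hooks (all of step 1 and value of joint lid above 0.06 rad), for 0.05 s.
At the end, for the whole second after the job is handed in: the lid rests back on its stop (over 1.78 rad of 1.9), both catches have sprung back (under 0.06 rad), the case stands flat within 25 mm of where it was, and bolt, nut and scriber lie within 15 mm of where they were (value of joint lid above 1.78 rad and velocity of joint lid below 0.1 rad/s and value of joint each of catch_left, catch_right below 0.06 rad and distance of case from where it was at the start of the episode below 0.025 m and angle between case's own z axis and vertical below 0.05 rad and distance of each of bolt_m12_mid, nut_m16_mid, scriber_mid from where it was at the start of the episode below 0.015 m); the robot touches nothing.
It fails at once if the case is shoved more than 25 mm, tipped or lifted (distance of case from where it was at the start of the episode above 0.025 m or angle between case's own z axis and vertical above 0.12 rad).
It fails at once if the bolt, nut or scriber is moved or picked up (distance of any of bolt_m12_mid, nut_m16_mid, scriber_mid from where it was at the start of the episode above 0.015 m).
It fails at once if the lid is gripped or forced instead of pushed (contact force between the fingers and lid above 35 N).
It fails at once if a catch is gripped, or forced hard against its stop (contact force between the fingers and catch_left above 40 N or contact force between the fingers and catch_right above 40 N).
It also fails if it takes over 51 s, if anything falls off the work surface, if the arm or the gripper's body presses on something with over 40 N, if the wrist force passes 120 N, or if a joint passes its speed limit or range.

## Working session

There is one attempt and no reset: what is moved stays moved. The work goes in short steps, Python scripts to look and compute and a shell command to move; the robot and the scene stay as the last step left them, time stands still between calls to the robot, and variables do not carry over. Pictures are saved under pics/ and viewed, about 8 in all and at most 12, crops included, and the job is handed in when it is done.

```bash
mkdir -p pics; ls; cat > h.py <<'E'
import numpy as np, cv2
from workcell import bot, eyes
from scipy.spatial.transform import Rotation as R
def cam(n):
    p=eyes.camera_params(n); a=np.array(p['attitude'])
    M=a if a.shape==(3,3) else R.from_euler('xyz',a).as_matrix()
    return p,np.array(p['origin']),M
def proj(n,P):
    p,o,M=cam(n); c=(np.atleast_2d(P)-o)@M
    s=np.c_[c[:,0]/-c[:,2],-c[:,1]/-c[:,2]]; s=s*(1+p['k1']*(s**2).sum(1,keepdims=True))
    return s*[p['fx'],p['fy']]+[p['cx'],p['cy']]
def ray(n,uv):
    p,o,M=cam(n); d=(np.atleast_2d(uv).astype(float)-[p['cx'],p['cy']])/[p['fx'],p['fy']]
    s=d.copy()
    for _ in range(20): s=d/(1+p['k1']*(s**2).sum(1,keepdims=True))
    return o,np.c_[s[:,0],-s[:,1],-np.ones(len(s))]@M.T
def onz(n,uv,z):
    o,d=ray(n,uv); return o+d*((z-o[2])/d[:,2])[:,None]
E
python3 - <<'E'
from h import *
for n in('side','top'):
    cv2.imwrite(f'pics/{n}0.png',eyes.grab_frame(n)); print(n,eyes.camera_params(n))
print(bot.observe())
E
```

```text
pics
side {'fx': 470.3368718247064, 'fy': 470.3368718247064, 'cx': 252.69404845871625, 'cy': 192.12543143892705, 'k1': -0.02273915540505618, 'origin': array([ 0.12680141, -0.68168152,  0.4935985 ]), 'attitude': array([ 1.09029258e+00,  4.87438972e-04, -5.28473696e-01])}
top {'fx': 363.95021296072406, 'fy': 363.95021296072406, 'cx': 245.22847810340775, 'cy': 196.34011024238643, 'k1': 0.014033256129830031, 'origin': array([0.43194683, 0.00290754, 1.00185274]), 'attitude': array([ 1.04463883e-01,  1.53350295e-03, -1.58845164e+00])}
{'clock': 0.1, 'qpos': array([-1.25919472,  0.52196216, -0.03627164,  1.59994559,  0.02121799,
        1.02109586, -0.11281041]), 'qd': array([-9.93052682e-06, -3.10425553e-03, -1.68389257e-04, -7.82043489e-04,
       -4.16159859e-04,  8.21117339e-05,  1.44599325e-03]), 'joint_efforts': array([ 4.99254224e-03, -9.28490281e+01,  1.98515810e+00, -3.70528758e+01,
        1.83162623e-02,  5.39080400e-03,  3.48858372e-06]), 'position': array([0.23282549, 0.57969275, 0.23078102]), 'tool_rot': array([-3.14057283e+00,  1.14546552e-04,  2.75973064e+00]), 'force': array([0.29178553, 0.16684206, 0.03010372]), 'moment': array([0.02292429, 0.00914701, 0.00879725]), 'grip_width': 0.08560693192055083}
```

View pics/top0.png

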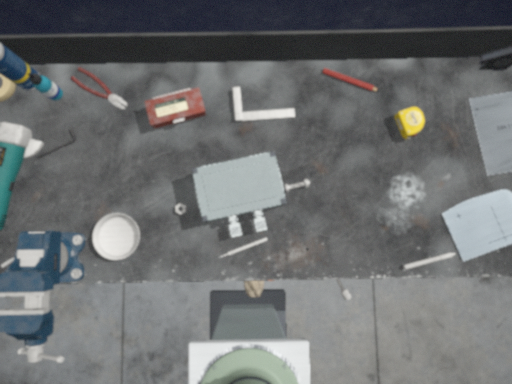

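View pics/side0.png

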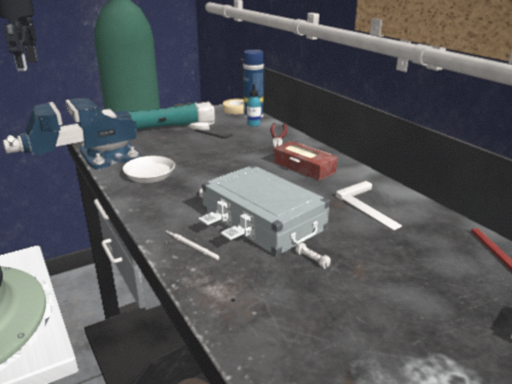

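Top view: case centre about (240,187), pads at about (235,227) and (260,221), nut (180,209), bolt (298,185), scriber (244,247). The side view shows the pads at about (213,215) and (237,231). Next I'll measure the lid outline and pads.

```bash
python3 - <<'E'
from h import *
t=cv2.imread('pics/top0.png'); g=cv2.cvtColor(t,cv2.COLOR_BGR2GRAY)
m=((g>110)).astype(np.uint8)*255; roi=np.zeros_like(m); roi[140:265,165:325]=255; m&=roi
mo=cv2.morphologyEx(m,cv2.MORPH_OPEN,np.ones((25,25)))
cs=cv2.findContours(mo,0,2)[0]; c=max(cs,key=cv2.contourArea); r=cv2.minAreaRect(c); b=cv2.boxPoints(r)
W=onz('top',b,.068); print(r,W.round(3)); print('lid centre',W.mean(0))
for i in range(4): e=W[(i+1)%4]-W[i]; print(np.linalg.norm(e).round(4),np.degrees(np.arctan2(e[1],e[0])).round(1))
hi=((g>175)).astype(np.uint8)*255&roi
n,l,st,ce=cv2.connectedComponentsWithStats(hi)
for i in range(1,n):
    if st[i,4]>15: print(st[i],ce[i].round(1),onz('top',ce[i],.036).round(3))
cv2.imwrite('pics/z.png',np.hstack([cv2.resize(t[145:265,165:325],None,fx=5,fy=5,interpolation=2)]))
E
```

```text
((238.78610229492188, 186.41604614257812), (59.01295471191406, 88.79560089111328), 77.73522186279297) [[ 0.609  0.147  0.068]
 [ 0.655 -0.08   0.068]
 [ 0.503 -0.108  0.068]
 [ 0.459  0.115  0.068]]
lid centre [0.55665406 0.01865038 0.068     ]
0.2316 -78.6
0.1543 -169.5
0.2278 101.2
0.1535 12.0
[ 194  153   90   84 4584] [239.4 188.6] [[0.554 0.018 0.036]]
[305 180   5   5  19] [306.8 182. ] [[ 0.569 -0.163  0.036]]
[286 185   7   5  23] [288.4 186.5] [[ 0.558 -0.113  0.036]]
[176 205   5   8  21] [177.4 208.6] [[0.504 0.183 0.036]]
[227 238  40  17 120] [246.2 246.2] [[0.401 0.002 0.036]]
```

View pics/z.png

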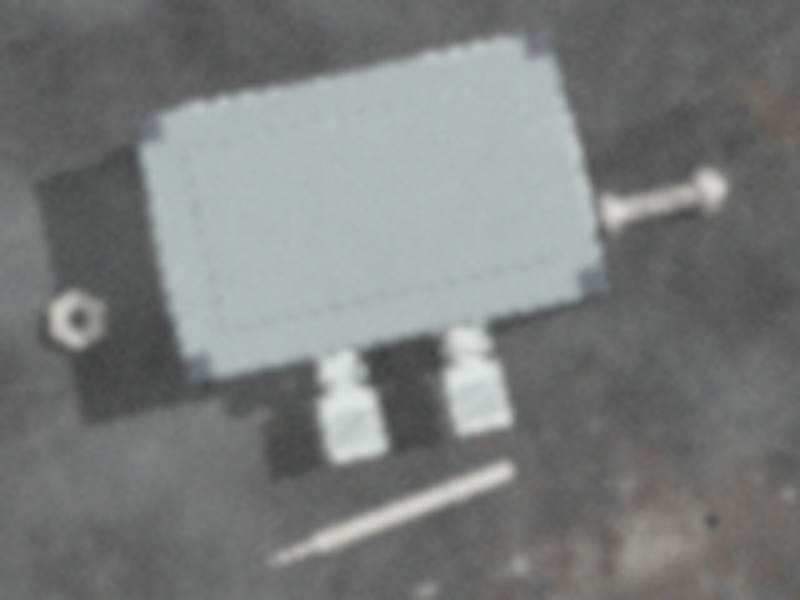

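```bash
python3 - <<'E'
from h import *
L=onz('top',[[165+354/5,145+427/5]],.036)[0]; Rr=onz('top',[[165+480/5,145+399/5]],.036)[0]
print('pads top',L,Rr,np.linalg.norm(L-Rr)); e=L-Rr; print('yaw pads',np.arctan2(e[1],e[0])-np.pi/2)
s=cv2.imread('pics/side0.png'); cv2.imwrite('pics/z2.png',cv2.resize(s[160:280,160:340],None,fx=4.4,fy=4.4,interpolation=2))
yaw=.2; M=R.from_euler('z',yaw).as_matrix()
mid=(L+Rr)/2; C=mid-M@[-.108,0,0]; print('case from pads',C, 'from lid',onz('top',[[238.8,186.4]],.068))
for p in([-.11,.034,.036],[-.11,-.034,.036],[-.07,.11,.068],[-.07,-.11,.068],[.07,.11,.068],[.07,-.11,.068]):
    P=C*[1,1,0]+M@p; print(p,P.round(3),((proj('side',P)[0]-[160,160])*4.4).round(),((proj('top',P)[0]-[165,145])*5).round())
E
```

```text
pads top [0.44319477 0.029106   0.036     ] [ 0.45676803 -0.03779029  0.036     ] 0.06825940638248225
yaw pads 0.20018250768436952
case from pads [0.55582859 0.01711415 0.036     ] from lid [[0.55601946 0.01878465 0.068     ]]
[-0.11, 0.034, 0.036] [0.441 0.029 0.036] [209. 255.] [355. 431.]
[-0.11, -0.034, 0.036] [ 0.455 -0.038  0.036] [308. 317.] [481. 403.]
[-0.07, 0.11, 0.068] [0.465 0.111 0.068] [176. 103.] [192. 386.]
[-0.07, -0.11, 0.068] [ 0.509 -0.105  0.068] [508. 289.] [610. 293.]
[0.07, 0.11, 0.068] [0.603 0.139 0.068] [403.  20.] [137. 122.]
[0.07, -0.11, 0.068] [ 0.646 -0.077  0.068] [741. 176.] [549.  32.]
```

View pics/z2.png

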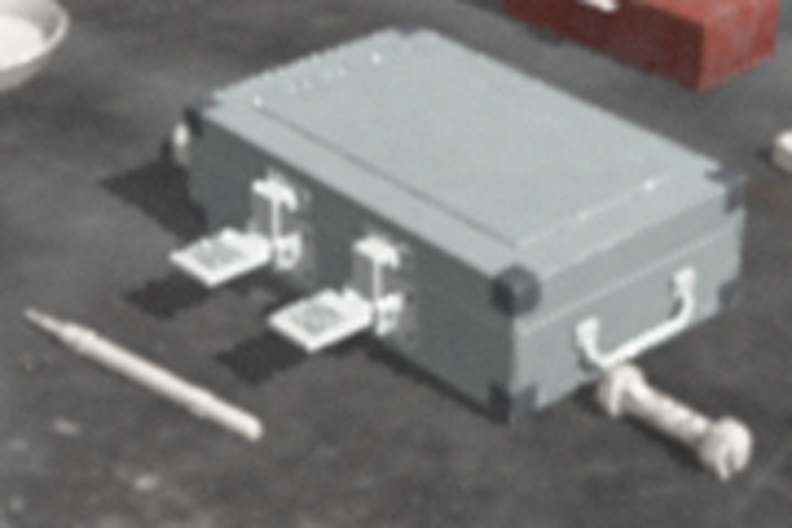

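```bash
python3 -m jog '[{"delta_pos":[15,-45,0],"spin":0.1,"claw":0.33},{"delta_pos":[32,-90,0],"spin":0.2,"claw":0.33},{"delta_pos":[48,-135,0],"spin":0.3,"claw":0.33},{"delta_pos":[65,-180,0],"spin":0.4,"claw":0.33},{"delta_pos":[82,-225,0],"spin":0.5,"claw":0.33},{"delta_pos":[98,-270,0],"spin":0.58,"claw":0.33},{"delta_pos":[115,-315,0],"spin":0.58,"claw":0.33},{"delta_pos":[130,-360,0],"spin":0.58,"claw":0.33}]'
```

```text
clock: 0.9
position: [0.3631, 0.2177, 0.2308]
tool_rot: [-3.141, 0.0, -2.943]
force: [0.7, -0.3, -0.4]
grip_width: 0.0569
```

```bash
python3 -m jog '[{"delta_pos":[16,-45,0],"spin":0,"claw":0.33},{"delta_pos":[33,-90,0],"spin":0,"claw":0.33},{"delta_pos":[49,-134,0],"spin":0,"claw":0.33},{"delta_pos":[66,-179,-20],"spin":0,"claw":0.33},{"delta_pos":[82,-223,-60],"spin":0,"claw":0.33},{"delta_pos":[82,-223,-110],"spin":0,"claw":0.33},{"delta_pos":[82,-223,-150],"spin":0,"claw":0.33},{"delta_pos":[82,-223,-170],"spin":0,"claw":0.33}]'
python3 - <<'E'
from h import *
for n in('side','top'): cv2.imwrite(f'pics/{n}1.png',eyes.grab_frame(n))
a=cv2.imread('pics/side1.png')[130:290,140:340];cv2.imwrite('pics/z3.png',cv2.resize(a,None,fx=3.7,fy=3.7,interpolation=2))
print(bot.observe()['position'])
E
```

```text
clock: 1.7
position: [0.4433, -0.0061, 0.0573]
tool_rot: [-3.141, -0.004, -2.944]
force: [-0.1, 0.3, 0.8]
grip_width: 0.0575
[ 0.44340206 -0.00557406  0.05842335]
```

View pics/z3.png

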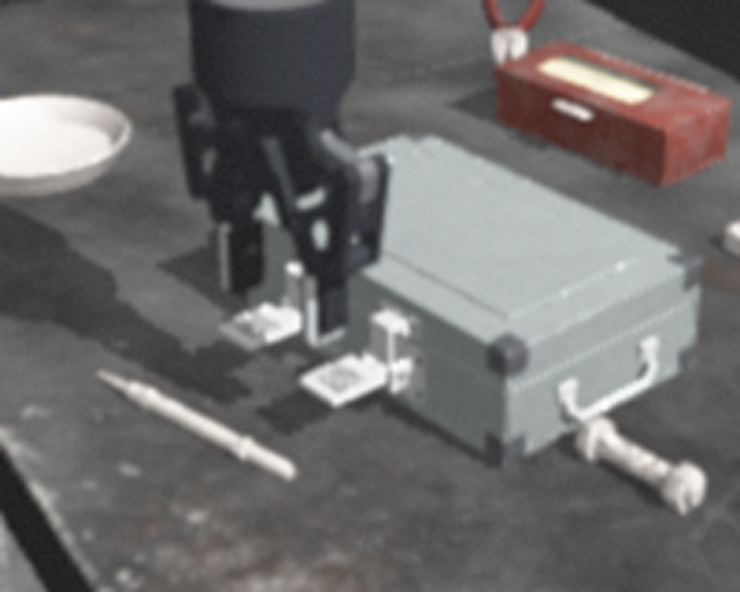

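```bash
python3 - <<'E'
from h import *
T=np.array([.4434,-.0056,0]); M=R.from_euler('z',.199).as_matrix()
for z in(.058,.064,.070):
  for y in(.0355,-.0355):
    P=[T+M@[x,y+d,z] for x,d in((-.011,-.007),(-.011,.007),(.011,-.007))]
    print(z,y,((proj('side',P)-[140,130])*3.7).round().tolist())
E
```

```text
0.058 0.0355 [[229.0, 302.0], [212.0, 292.0], [264.0, 288.0]]
0.058 -0.0355 [[317.0, 358.0], [299.0, 346.0], [353.0, 342.0]]
0.064 0.0355 [[228.0, 292.0], [212.0, 281.0], [263.0, 277.0]]
0.064 -0.0355 [[317.0, 347.0], [299.0, 335.0], [353.0, 331.0]]
0.07 0.0355 [[228.0, 281.0], [211.0, 271.0], [263.0, 267.0]]
0.07 -0.0355 [[317.0, 336.0], [298.0, 325.0], [353.0, 320.0]]
```

The side view shows the fingertips over the pads, with tips about 6 mm above the TCP. The right tip is at crop (318,347) and the left at (232,292), both as predicted. Pressing now.

```bash
python3 -m jog '[{"delta_pos":[1,0,-15],"spin":0,"claw":0.33},{"delta_pos":[1,0,-25],"spin":0,"claw":0.33},{"delta_pos":[1,0,-30],"spin":0,"claw":0.33},{"delta_pos":[1,0,-32],"spin":0,"claw":0.33},{"delta_pos":[1,0,-32],"spin":0,"claw":0.33}]'
```

```text
clock: 2.3
position: [0.4443, -0.0056, 0.027]
tool_rot: [-3.141, -0.005, -2.944]
force: [-2.5, 0.1, 6.0]
grip_width: 0.0574
```

```bash
python3 -m jog '[{"delta_pos":[0,0,-2],"spin":0,"claw":0.33},{"delta_pos":[0,0,-4],"spin":0,"claw":0.33},{"delta_pos":[0,0,-5],"spin":0,"claw":0.33},{"delta_pos":[0,0,-5],"spin":0,"claw":0.33},{"delta_pos":[0,0,-5],"spin":0,"claw":0.33}]'
python3 - <<'E'
from h import *
a=eyes.grab_frame('side'); cv2.imwrite('pics/side2.png',a)
cv2.imwrite('pics/z4.png',cv2.resize(a[130:290,140:340],None,fx=3.7,fy=3.7,interpolation=2))
o=bot.observe();print(o['clock'],o['position'],o['force'])
E
```

```text
clock: 2.8
position: [0.4443, -0.0055, 0.0229]
tool_rot: [-3.141, -0.005, -2.944]
force: [-4.0, -0.9, 8.7]
grip_width: 0.0577
2.85 [ 0.44434114 -0.00554737  0.02293557] [-4.03435705 -0.30205344  7.97591529]
```

View pics/z4.png

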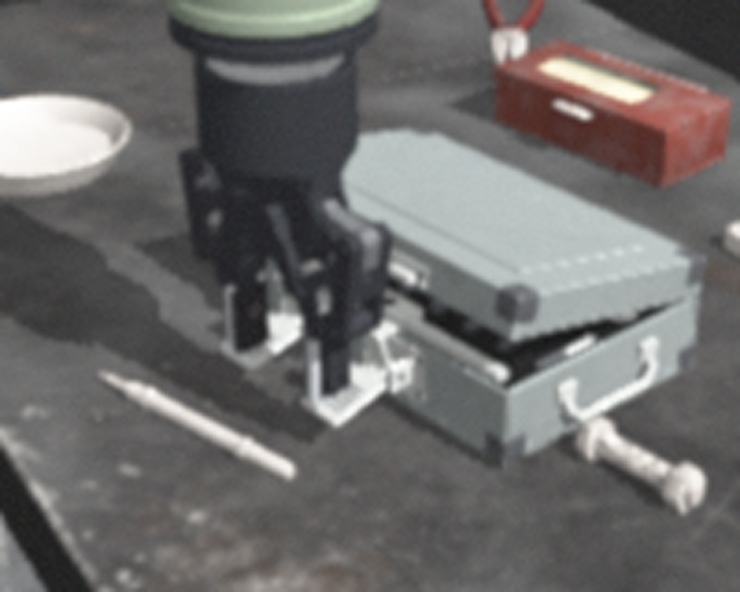

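```bash
python3 -m jog '[{"delta_pos":[-2,0,12],"spin":0,"claw":0.33},{"delta_pos":[-12,-2,40],"spin":0,"claw":0.33},{"delta_pos":[-30,-6,75],"spin":0,"claw":0.33},{"delta_pos":[-35,-7,110],"spin":0,"claw":0.6},{"delta_pos":[-35,-7,130],"spin":0,"claw":0.9},{"delta_pos":[-35,-7,130],"spin":0,"claw":1},{"delta_pos":[-35,-7,130],"spin":0,"claw":1},{"delta_pos":[-35,-7,130],"spin":0,"claw":1}]'; for i in 1 2 3 4; do python3 -m jog '[{"delta_pos":[0,0,0],"spin":0,"claw":1},{"delta_pos":[0,0,0],"spin":0,"claw":1},{"delta_pos":[0,0,0],"spin":0,"claw":1},{"delta_pos":[0,0,0],"spin":0,"claw":1},{"delta_pos":[0,0,0],"spin":0,"claw":1},{"delta_pos":[0,0,0],"spin":0,"claw":1},{"delta_pos":[0,0,0],"spin":0,"claw":1},{"delta_pos":[0,0,0],"spin":0,"claw":1}]' ; done
python3 - <<'E'
from h import *
a=eyes.grab_frame('side'); cv2.imwrite('pics/side3.png',a)
cv2.imwrite('pics/z5.png',cv2.resize(a[60:290,90:360],None,fx=2.5,fy=2.5,interpolation=2))
C=np.array([.5558,.0171,0]); M=R.from_euler('z',.2).as_matrix()
print(C+M@[.014,0,.176],C+M@[.072,0,.189],((proj('side',C+M@[.014,0,.176])-[90,60])*2.5))
E
```

```text
clock: 3.65
position: [0.4091, -0.0125, 0.1525]
tool_rot: [-3.141, -0.005, -2.943]
force: [-0.2, -0.7, -0.2]
grip_width: -0.0002
clock: 4.45
position: [0.4091, -0.0125, 0.1526]
tool_rot: [-3.141, -0.005, -2.943]
force: [0.3, 0.1, -0.2]
grip_width: 0.0002
clock: 5.25
position: [0.4091, -0.0125, 0.1526]
tool_rot: [-3.141, -0.005, -2.943]
force: [-0.1, -0.0, 0.3]
grip_width: 0.0001
clock: 6.05
position: [0.4091, -0.0125, 0.1526]
tool_rot: [-3.141, -0.005, -2.943]
force: [-0.3, -0.3, -0.3]
grip_width: -0.0002
clock: 6.85
position: [0.4091, -0.0125, 0.1526]
tool_rot: [-3.141, -0.005, -2.943]
force: [0.6, 0.3, -0.6]
grip_width: -0.0003
[0.56952093 0.01988137 0.176     ] [0.62636479 0.03140419 0.189     ] [[445.03562459 194.90754125]]
```

View pics/z5.png

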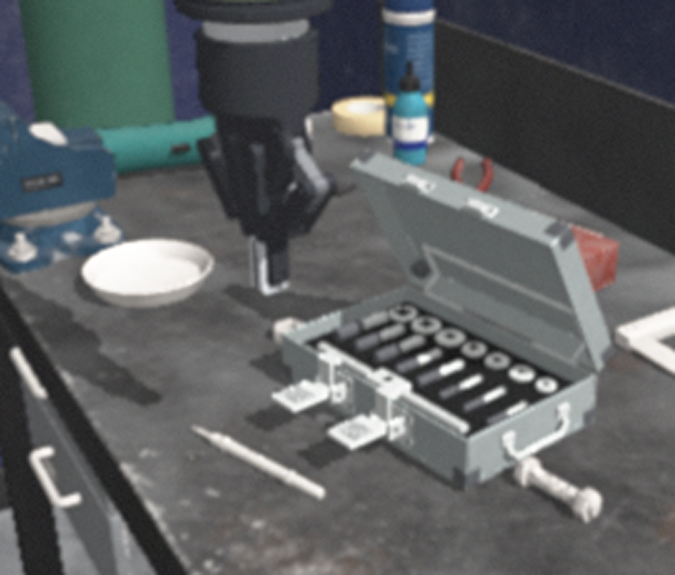

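The lid is half raised (front edge about crop (450,212)), both catches have sprung back and the fingers are shut in front of it. Next I'll push back along the case's x.

```bash
python3 -m jog '[{"delta_pos":[30,6,0],"spin":0,"claw":1},{"delta_pos":[65,13,0],"spin":0,"claw":1},{"delta_pos":[95,19,0],"spin":0,"claw":1},{"delta_pos":[115,23,0],"spin":0,"claw":1},{"delta_pos":[125,25,0],"spin":0,"claw":1},{"delta_pos":[133,27,0],"spin":0,"claw":1},{"delta_pos":[139,28,0],"spin":0,"claw":1},{"delta_pos":[145,29,0],"spin":0,"claw":1}]'; python3 -m jog '[{"delta_pos":[5,1,0],"spin":0,"claw":1},{"delta_pos":[10,2,0],"spin":0,"claw":1},{"delta_pos":[15,3,0],"spin":0,"claw":1},{"delta_pos":[20,4,0],"spin":0,"claw":1}]'
```

```text
clock: 7.7
position: [0.554, 0.0164, 0.1527]
tool_rot: [-3.141, -0.005, -2.944]
force: [-0.1, 0.6, -0.2]
grip_width: -0.0003
clock: 8.1
position: [0.5743, 0.0204, 0.1527]
tool_rot: [-3.141, -0.005, -2.944]
force: [-1.3, -1.0, 1.2]
grip_width: 0.0002
```

```bash
python3 -m jog '[{"delta_pos":[5,1,0],"spin":0,"claw":1},{"delta_pos":[10,2,0],"spin":0,"claw":1},{"delta_pos":[15,3,0],"spin":0,"claw":1},{"delta_pos":[20,4,0],"spin":0,"claw":1},{"delta_pos":[25,5,0],"spin":0,"claw":1},{"delta_pos":[30,6,0],"spin":0,"claw":1}]'; python3 -m jog '[{"delta_pos":[5,1,0],"spin":0,"claw":1},{"delta_pos":[10,2,0],"spin":0,"claw":1},{"delta_pos":[15,3,0],"spin":0,"claw":1},{"delta_pos":[20,4,0],"spin":0,"claw":1},{"delta_pos":[25,5,0],"spin":0,"claw":1},{"delta_pos":[30,6,0],"spin":0,"claw":1}]'
python3 - <<'E'
from h import *
a=eyes.grab_frame('side'); cv2.imwrite('pics/side4.png',a)
cv2.imwrite('pics/z6.png',cv2.resize(a[60:290,90:360],None,fx=2.5,fy=2.5,interpolation=2))
E
```

```text
clock: 8.7
position: [0.6047, 0.0265, 0.1526]
tool_rot: [-3.141, -0.005, -2.944]
force: [0.4, 0.2, -0.4]
grip_width: -0.0001
clock: 9.3
position: [0.6351, 0.0326, 0.1527]
tool_rot: [-3.141, -0.006, -2.944]
force: [0.2, 0.0, 0.5]
grip_width: 0.0001
```

View pics/z6.png

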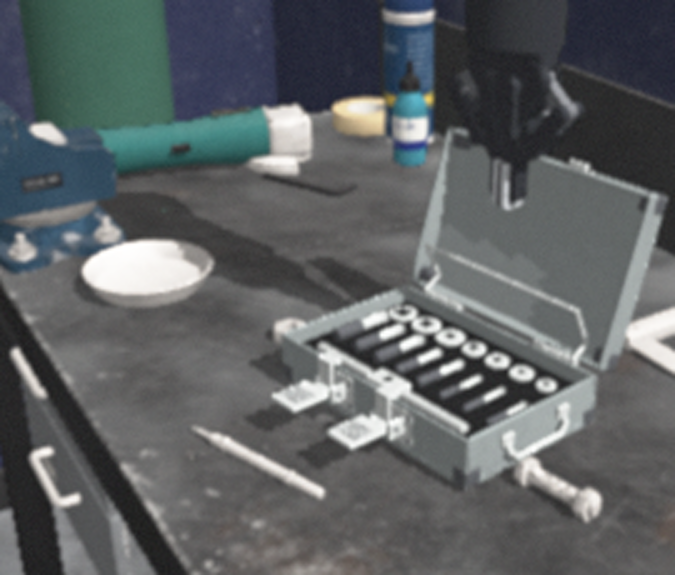

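The fingers hold the lid edge just past upright, about 1.7 rad by geometry. I'll push a little further, then withdraw.

```bash
python3 -m jog '[{"delta_pos":[5,1,0],"spin":0,"claw":1},{"delta_pos":[10,2,0],"spin":0,"claw":1},{"delta_pos":[15,3,0],"spin":0,"claw":1},{"delta_pos":[15,3,0],"spin":0,"claw":1},{"delta_pos":[-10,-2,0],"spin":0,"claw":1},{"delta_pos":[-50,-10,10],"spin":0,"claw":1},{"delta_pos":[-100,-20,30],"spin":0,"claw":1},{"delta_pos":[-150,-30,60],"spin":0,"claw":1}]';  python3 -m jog '[{"delta_pos":[-40,-8,20],"spin":0,"claw":1},{"delta_pos":[-60,-12,50],"spin":0,"claw":1},{"delta_pos":[-60,-12,60],"spin":0,"claw":1},{"delta_pos":[-60,-12,60],"spin":0,"claw":1},{"delta_pos":[-60,-12,60],"spin":0,"claw":1},{"delta_pos":[-60,-12,60],"spin":0,"claw":1},{"delta_pos":[-60,-12,60],"spin":0,"claw":1},{"delta_pos":[-60,-12,60],"spin":0,"claw":1}]'
python3 - <<'E'
from h import *
a=eyes.grab_frame('side'); cv2.imwrite('pics/side5.png',a); t=eyes.grab_frame('top'); cv2.imwrite('pics/top5.png',t)
cv2.imwrite('pics/z7.png',np.hstack([cv2.resize(a[60:290,130:360],(400,400),interpolation=2),cv2.resize(t[130:265,165:300+0],(400,400),interpolation=2)]))
C=np.array([.5558,.0171,0]); M=R.from_euler('z',.2).as_matrix()
for th in(1.7,1.8,1.9):
  P=[C+M@[.072-.142*np.cos(th),y,.047+.142*np.sin(th)] for y in(.11,-.11)]
  print(th,((proj('side',P)-[130,60])*400/230).round().tolist())
# bystander / case change
for n,(r0,r1,c0,c1) in{'scriber':(235,262,215,270),'nut':(200,218,172,189),'bolt':(176,196,287,315)}.items():
  f=[]
  for im in('top0','top5'):
    g=cv2.cvtColor(cv2.imread(f'pics/{im}.png'),6)[r0:r1,c0:c1]; m=cv2.moments((g>140).astype(np.uint8)); f.append((round(m['m10']/m['m00']+c0,1),round(m['m01']/m['m00']+r0,1),m['m00']))
  print(n,f)
print(bot.observe()['position'])
E
```

```text
clock: 10.15
position: [0.4949, 0.0047, 0.2054]
tool_rot: [-3.141, -0.007, -2.943]
force: [0.6, -0.3, 1.8]
grip_width: -0.0001
clock: 10.95
position: [0.4349, -0.0072, 0.2647]
tool_rot: [-3.141, -0.008, -2.943]
force: [0.3, 0.3, 0.3]
grip_width: -0.0001
1.7 [[224.0, 87.0], [366.0, 136.0]]
1.8 [[232.0, 87.0], [375.0, 135.0]]
1.9 [[240.0, 88.0], [382.0, 135.0]]
scriber [(243.9, 245.9, 244.0), (242.5, 247.8, 1436.0)]
nut [(178.7, 208.3, 63.0), (180.2, 208.0, 90.0)]
bolt [(298.4, 184.2, 114.0), (295.5, 186.1, 320.0)]
[ 0.4349082  -0.00726493  0.26496563]
```

View pics/z7.png

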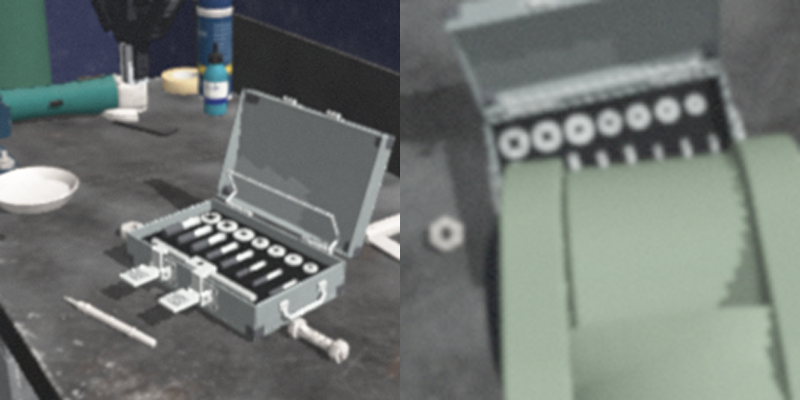

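The lid's front corners lie at crop (242,90) and (385,135), matching 1.9 rad. The arm covers the scriber and bolt in the top view, so I'll check those in the side view and confirm the lid is at rest.

```bash
python3 - <<'E'
from h import *
a=cv2.imread('pics/side0.png'); b=cv2.imread('pics/side5.png'); c=eyes.grab_frame('side')
f=lambda x:cv2.cvtColor(x,6)
print('lid still: max blurred diff',cv2.absdiff(cv2.GaussianBlur(f(b),(0,0),1.5),cv2.GaussianBlur(f(c),(0,0),1.5))[100:180,220:370].max())
for n,(x,y,w,h) in{'scriber':(162,226,62,38),'bolt':(296,240,38,32),'nut':(196,186,10,15),'case+catches':(196,205,60,40),'handle':(280,215,50,30)}.items():
    r=cv2.matchTemplate(f(c)[y-8:y+h+8,x-8:x+w+8],f(a)[y:y+h,x:x+w],cv2.TM_CCOEFF_NORMED); _,v,_,l=cv2.minMaxLoc(r); print(n,'shift px',l[0]-8,l[1]-8,'score',round(v,3))
bot.job_done()
E
```

```text
lid still: max blurred diff 2
scriber shift px 1 0 score 0.986
bolt shift px 0 0 score 0.999
nut shift px 2 0 score 0.589
case+catches shift px 0 0 score 0.843
handle shift px 0 0 score 0.6
the job is handed in; nothing more can be done
```

The tap and die case is open with the lid back on its stop, and the job is handed in. No verdict is reported.

- **Catches:** I pressed both together with the fingertips, reading about 8–9 N in total. I held them down until the picture showed the lid well clear of the hooks, at roughly 0.13 rad, then let go.
- **Lid:** Once it had half risen, I pushed it back with the shut fingers until it fell to its stop, then withdrew the arm. The highest contact reading I saw during the push was about 2 N. The clock showed about 11 s.

**Last checks:**
- **Lid:** Its front corners match 1.9 rad, and it was still between two frames.
- **Catches:** They looked sprung back in the pictures.
- **Case and bolt:** Both showed 0 px shift in the side view, though the case matches were weak (scores 0.84 and 0.60) because its look had changed.
- **Scriber:** It showed a 1 px shift in the side view, with a strong match.
- **Nut:** The side view gave a 2 px shift on a poor match (0.59), because the nut is partly hidden there. The top view put it within about 1.5 px of its starting place.
- **Failed check:** The top-view comparison for the scriber and bolt was useless, because the arm covered them.

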